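Pop the fuse hatch of the faulty bench supply

TASK

Without gripping or lifting anything, use the fingertips to switch off the bench supply with the red lamp by pressing the raised, white-dotted end of its rocker right down, and then press its orange fuse hatch in once, near the ribbed free edge, so that the push-push latch lets go. Take the fingers away, see that the hatch springs up and stays fully open, and do not push it shut again. Leave the supply with the green lamp on and shut, and leave the small things on the desk where they are.

Things in the scene. Friction and masses are not known exactly. Their poses are not given: they have to be found in the camera images.
- supply_fault: The faulty bench supply with a red lamp: grey box 140 mm (x) x 100 (y) x 52 high that cannot slide. Origin: centre of its underside; x points from its front (switch and lamp, towards the robot, turned up to 0.36 rad) to its back, y to its left, z up. Orange hatch behind the switch: x -2 to 56, y -26 to 26 mm, top 62 mm high when shut. The two supplies differ only in the lamp; which stands left varies.
- fault_rocker_end (a point): middle of the top face of the rocker's white-dot end on the red-lamp supply, 15 mm from the pivot; moves with the rocker; about 71 mm above the desk when on.
- fault_hatch_press (a point): point on the top face of the red-lamp supply's hatch to press, 48 mm from the hinge and 12 mm behind the free edge, midway across; moves with the hatch; 62 mm above the desk when shut.
- fault_rocker (a joint): rocker switch, red-lamp supply, rad. 0 = on (start: right end, at -y, with a white dot, stands up), 0.5 = off (white-dot end right down, about 7 mm lower). Black paddle 40 mm (y) x 19 (x), pivot at x -36, y -10 mm in the supply's frame, 63 mm high; about 3 N on the raised end moves it; it stays where it is left.
- fault_hatch (a joint): fuse hatch, red-lamp supply, rad. 0 = shut and latched (start), -0.13 = pressed in to the stop (6 mm), 1.05 = fully open. Hinged at its back (x 58, 57 mm high); the ribbed free edge faces front and rises to 110 mm. Pressing in past -0.08 (4 mm, about 3 N) unlatches it; a spring then swings it up as the finger withdraws. Pressed right down again it latches shut.
- fault_follower (a joint): hidden pin inside the red-lamp supply's latch, m, sideways travel. 0 while latched, about +0.007 once the hatch has sprung open; it goes below -0.003 only while an open hatch is being pressed shut again. Not to be touched.
- fault_lamp (a point): top of the red lamp, a dome 16 mm across.
- stack_corner (a point): upper front left corner of the tall stack of equipment chassis on the right of the desk: it is solid from the desk up to this height (0.45 m), and reaches from here to the right (-y) and back (+x); the arm must pass clear of it.
- supply_good: The healthy bench supply with a green lamp: grey box 140 mm (x) x 100 (y) x 52 high that cannot slide. Origin: centre of its underside; x points from its front (switch and lamp, towards the robot, turned up to 0.36 rad) to its back, y to its left, z up. Orange hatch behind the switch: x -2 to 56, y -26 to 26 mm, top 62 mm high when shut. The two supplies differ only in the lamp; which stands left varies.
- good_rocker (a joint): rocker switch, green-lamp supply, rad: same kind and place as on the red-lamp supply; 0 = on (start), 0.5 = off. To be left alone.
- good_hatch (a joint): fuse hatch, green-lamp supply, rad: same kind and place as on the red-lamp supply; 0 = shut (start), 1.05 = open. To be left alone.
- heat_sink_0: small silver finned heat sink, 25x30x18 mm, loose on the desk, a bystander. Origin: centre of its underside.
- terminal_plug_1: small green terminal plug, 30x18x12 mm, loose on the desk, a bystander. Origin: centre of its underside.
- fuse_box: small whitish carton of spare fuses, 45x56x28 mm, loose on the desk, a bystander. Origin: centre of its underside.
- pcb_io: blue circuit board with coloured parts, 58x90x20 mm, loose on the desk, a bystander. Origin: centre of its underside.
- screwdriver_b: screwdriver with a yellow handle, 143 mm long, loose on the desk, a bystander. Origin: centre of its underside (the handle points to its +y).
- choke: yellow ring-shaped choke wound with copper wire, 36 mm across, 13 mm high, loose on the desk, a bystander. Origin: centre of its underside.

How it is judged:
On the way, in this order (a step that is already met when the one before it is completed fails the run):
1. the red-lamp supply is switched off while its hatch is still shut (value of joint fault_rocker above 0.4 rad and value of joint fault_hatch below 0.05 rad), for 0.1 s.
2. its hatch is pressed in and springs fully open, clear of the fingers (value of joint fault_hatch above 0.9 rad and contact force between the fingers and fault_hatch below 0.1 N), for 0.3 s.
At the end, for the whole second after the job is handed in: The red-lamp supply's rocker is off (over 0.4 rad) and its fuse hatch stands open by itself (over 0.9 rad) and at rest; the green-lamp supply's rocker is on (under 0.1 rad) and its hatch shut (within 0.05 rad); every loose bystander is within 20 mm of where it started (value of joint fault_hatch above 0.9 rad and velocity of joint fault_hatch between -0.1 and 0.1 rad/s and value of joint fault_rocker above 0.4 rad and value of joint good_rocker below 0.1 rad and value of joint good_hatch between -0.05 and 0.05 rad and distance of each of heat_sink_0, terminal_plug_1, fuse_box, pcb_io, screwdriver_b, choke from where it was at the start of the episode below 0.02 m); the robot touches nothing.
It fails at once if the hatch is opened before the supply is switched off (value of joint fault_hatch above 0.1 rad and value of joint fault_rocker below 0.35 rad).
It fails at once if the opened hatch is pushed shut again (a second press) (value of joint fault_follower below -0.003 m).
It fails at once if the green-lamp supply is switched off or its hatch pressed or opened (not (value of joint good_rocker below 0.1 rad and value of joint good_hatch between -0.05 and 0.05 rad)).
It fails at once if a loose bystander is lifted, carried or pushed by 20 mm or more (not (distance of each of heat_sink_0, terminal_plug_1, fuse_box, pcb_io, screwdriver_b, choke from where it was at the start of the episode below 0.02 m)).
It also fails if it takes over 34 s, if anything falls off the work surface, if the arm or the gripper's body presses on something with over 40 N, if the wrist force passes 120 N, or if a joint passes its speed limit or range.

ROBOT

A 6-joint arm with a two-finger parallel gripper is mounted at the origin on a cart in front of the work surface, level with it; the furniture and walls round the work are solid. World frame = base frame: x ahead of the robot, y to its left, z up, the work surface at z = 0. Lengths are in m, angles in rad, forces in N, time in s.
With the tool pointing down it reaches from about 0.25 to 0.8 m from the base axis. Payload 8.5 kg.
Tool frame: the origin (TCP) lies between the finger pads; the fingertips stand 19 mm ahead of it and the grasp point (between the pads) is the TCP; z points along the fingers, y is the line along which they close (so a half turn about z gives the same grasp; the last joint's range is limited). The gripper opens to 85 mm and grips with 20 to 120 N. Pads are 22 mm wide; open, the fingers measure 114 mm over their backs; the gripper's body (76 mm by 85 mm) begins 54 mm behind the grasp point. The pads swing forward as they close: fully open they stand 13 mm farther back than shut.
Start: joints at [1.139, 0.238, -0.013, 1.319, 0, 1.571], TCP at [0.22, 0.477, 0.25] pointing down, gripper open.
Joint ranges: [-2.66, 2.66], [-1.03, 1.9], [-1.14, 1.46], [-1.82, 2.27], [-1.45, 1.34], [-3.14, 3.14]. Speed limits (rad/s): [2.22, 2.22, 2.79, 3.14, 3.14, 3.14].

INTERFACE

Orientations are given as a unit quaternion [x, y, z, w].
In Python, from workcell import env, eyes, order gives the robot as it stands. The module is installed in compiled form; this text tells all that it offers.
- The arm moves only by the shell command python3 -m creep 'ROWS' [OPENING]. ROWS is text: rows parted by semicolons, each of 4 numbers parted by spaces: the shift along the tool's x, y, z in cm, then the turn about the tool's z in degrees. A call has 1 to 8 rows; each row is the pose to reach, as a shift and turn from the pose commanded when the call began, along the tool's axes at that moment; what a row does not reach only later rows make up. A row lasts 1/12 s, in which the tool goes at most 41.7 mm and 7.16 degrees, less where a joint would pass 70% of its speed; a pose out of reach is approached as far as the arm can. A call with a gripper value outside its range is refused whole. OPENING is the opening, from 0 (shut) to 1 (fully open), set as the call begins (- or left out, the last holds). The fingers move at their own pace and stop on an object; the grip force is fixed at half the most. Time passes only in rows, so rows that repeat a pose let the fingers close. It gives the time, the measured TCP pose, the force and the opening at its end, in the units of the state.
- env.observe(): the state, without advancing time (a new reading comes with each control period).
- eyes.capture(name): name is "scene" or "top" or "wrist"; returns (picture, depth): 384x512x3 uint8, red, green, blue; 384x512 float32, m along the optical axis (not along the pixel's ray), 0 where there is no reading.
- eyes.get_calibration(name): a dict with "mtx" (3x3 intrinsics, pixels), "position" and "attitude" of the camera in the world. Camera axes: x right, y down, z forward; pixel columns grow to the right and rows downward; lengths in m; the calibration is good to about 2 mm. A picture is of the moment at which its call begins: read the wrist's pose just before it. get_calibration takes no time and is no camera call; for the wrist camera it gives the pose at the moment of the call.
- order.hand_in(): hands the job in, once; it reports no verdict.
The state is a dict: "t": time; "joints": joint angles; "qd": joint speeds; "effort": joint torques, N m; "tool_pos": TCP position; "tool_rot": TCP orientation; "contact_force": force on the tool from outside, world axes, zero at the start; "torque": the same for the moment, N m; "grip_width": opening from 0.0 (shut) to 1.0 (fully open).
Only numpy, scipy, OpenCV 4.12 (cv2) and the standard library are available. Lean on these libraries where they do the work, as an engineer would, in place of code of your own. Each camera call takes 0.05 s, during which the arm holds its last target. There are 200 camera calls.

## Working session

There is one attempt and no reset: what is moved stays moved. The work goes in short steps, Python scripts to look and compute and a shell command to move; the robot and the scene stay as the last step left them, time stands still between calls to the robot, and variables do not carry over. Pictures are saved under pics/ and viewed, on a budget of 10 in all, crops included, one or two more only if the job needs it, and the job is handed in when it is done.

```bash
mkdir -p pics; cat > h.py <<'E'
import numpy as np, cv2
from workcell import env, eyes, order
from scipy.spatial.transform import Rotation as R
def cap(n,f=None):
    c=eyes.get_calibration(n); p,d=eyes.capture(n)
    if f: cv2.imwrite('pics/'+f,p[:,:,::-1])
    np.savez('%s.npz'%n,p=p,d=d,m=c['mtx'],t=c['position'],a=np.array(c['attitude']))
    return p,d,c
def world(d,c):
    a=np.array(c['attitude']); M=a if a.shape==(3,3) else R.from_quat(a).as_matrix()
    K=np.array(c['mtx']); v,u=np.mgrid[:d.shape[0],:d.shape[1]]
    P=np.stack([(u-K[0,2])/K[0,0]*d,(v-K[1,2])/K[1,1]*d,d],-1)
    return P@M.T+np.array(c['position'])
E
python3 - <<'E'
from h import *
print(env.observe())
for n in ('top','scene'):
    p,d,c=cap(n,n+'0.png'); print(n,c)
E
```

```text
{'t': 0.0, 'joints': array([ 1.13902095e+00,  2.38802907e-01, -1.42488992e-02,  1.31920287e+00,
        2.82562749e-05,  1.57080070e+00]), 'qd': array([0.00068642, 0.0004684 , 0.00073306, 0.00051143, 0.00034138,
       0.00106155]), 'effort': array([ 2.28837023e-03, -5.38773930e+01,  3.46438980e+01,  1.84732274e-02,
        7.23448693e-05, -3.68996371e-05]), 'tool_pos': array([0.21953515, 0.47647059, 0.24966808]), 'tool_rot': array([ 2.14216683e-01,  9.76785893e-01, -7.09223570e-04, -1.69998824e-04]), 'contact_force': array([-0.37099326,  0.43901243, -0.66769439]), 'torque': array([ 0.0040699 ,  0.02910697, -0.01057474]), 'grip_width': 0.9989727777147491}
top {'mtx': array([[350.54084939,   0.        , 252.26608169],
       [  0.        , 350.54084939, 190.09140164],
       [  0.        ,   0.        ,   1.        ]]), 'position': array([ 0.39562696, -0.10946625,  1.21462263]), 'attitude': array([ 0.7135293 , -0.69559947,  0.06381962, -0.05426205])}
scene {'mtx': array([[405.50343497,   0.        , 264.43330216],
       [  0.        , 405.50343497, 192.15807206],
       [  0.        ,   0.        ,   1.        ]]), 'position': array([-0.27863093, -0.67896656,  0.6891261 ]), 'attitude': array([ 0.72752821, -0.39960254,  0.26432367, -0.49107383])}
```

View pics/top0.png

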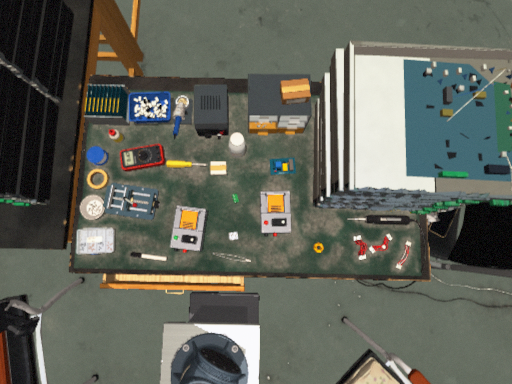

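View pics/scene0.png

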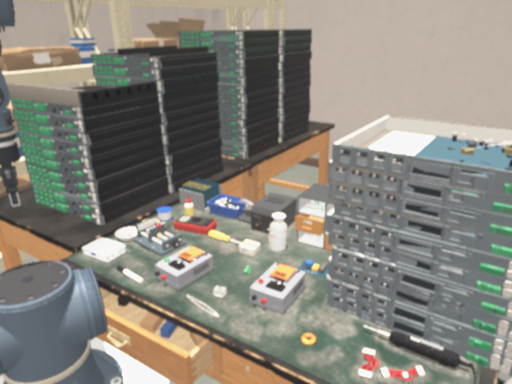

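The top view shows two supplies, at about (188,228) with a green lamp at (181,238) and at (276,212) with a red lamp at (265,223). The chassis stack is on the right, starting near column 320. I'll enlarge both supplies and measure.

```bash
python3 - <<'E'
from h import *
z=np.load('top.npz'); p,d=z['p'],z['d']; c=dict(mtx=z['m'],position=z['t'],attitude=z['a'])
W=world(d,c)
cv2.imwrite('pics/crop1.png',cv2.resize(p[170:270,150:310,::-1],None,fx=5,fy=5,interpolation=cv2.INTER_CUBIC))
hsv=cv2.cvtColor(p,cv2.COLOR_RGB2HSV)
for nm,(u0,u1,v0,v1) in dict(L=(165,212,200,255),Rr=(255,297,185,240)).items():
    S=np.s_[v0:v1,u0:u1]; w=W[S]; h=hsv[S]
    m=(w[...,2]>.045)&(w[...,2]<.06)
    r=cv2.minAreaRect(w[(w[...,2]>.045)&(w[...,2]<.085)][:,:2].astype(np.float32)*1000)
    print(nm,'rect mm',r,'ztop',np.median(w[m][:,2]))
    o=(h[...,0]>8)&(h[...,0]<25)&(h[...,1]>150)&(h[...,2]>120)
    q=w[o]; print(' orange n',o.sum(),q.mean(0),np.median(q[:,2]),cv2.minAreaRect(q[:,:2].astype(np.float32)*1000))
    k=(h[...,2]<60)&(w[...,2]>.05); q=w[k]; print(' black',k.sum(),q.mean(0))
    for n,l in (('red',((h[...,0]<6)|(h[...,0]>172))),('green',(h[...,0]>45)&(h[...,0]<85))):
        l=l&(h[...,1]>120)&(h[...,2]>90)&(w[...,2]>.045); print(' ',n,l.sum(),w[l].mean(0) if l.any() else '')
st=W[(W[...,2]>.42)&(W[...,2]<.5)]; print('stack min x, max y',np.percentile(st[:,0],1),np.percentile(st[:,1],99))
print('desk z',np.median(W[225:260,215:250,2]))
E
```

```text
L rect mm ((459.9443359375, 86.38064575195312), (100.11275482177734, 140.1298828125), 84.39635467529297) ztop 0.05172058645084432
 orange n 275 [0.48778215 0.08435217 0.06189375] 0.0621133708776882 ((488.0803527832031, 85.3249282836914), (56.07547378540039, 56.2266731262207), 85.4018783569336)
 black 71 [0.42513863 0.08200486 0.06308229]
  red 2 [0.39124446 0.09713375 0.04934734]
  green 8 [0.42871633 0.12460892 0.05990157]
Rr rect mm ((521.6649780273438, -201.90493774414062), (140.39723205566406, 99.85050964355469), 2.6951498985290527) ztop 0.051781451617883056
 orange n 267 [ 0.54868908 -0.20041954  0.06164798] 0.06164831437471463 ((549.0037231445312, -200.98690795898438), (54.55481719970703, 50.31256866455078), 0.9033061265945435)
 black 73 [ 0.48524341 -0.20873519  0.07824235]
  red 13 [ 0.48484702 -0.16902129  0.06001404]
  green 0 
stack min x, max y 0.5166088621396965 -0.33487570871232425
desk z 0.0014628210549965104
```

View pics/crop1.png

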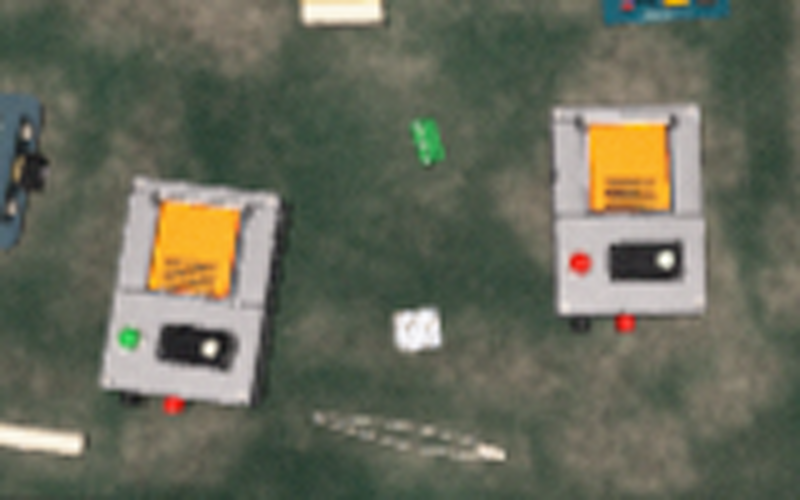

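The red-lamp supply is the right one, centred at about (0.522, -0.202) with a yaw of about +2.7°. From that pose I predict the hatch centre at (0.5487, -0.2006), and it measured (0.549, -0.201). The 140x100 footprint and the 52 and 62 mm heights also match. Next I'll write a helper that turns targets into tool-frame shifts.

```bash
cat >> h.py <<'E'
YAW=np.radians(2.7); C=np.array([.5217,-.2019])
def sup(x,y):  # supply frame mm -> world
    return C+R.from_euler('z',YAW).as_matrix()[:2,:2]@(np.array([x,y])/1000)
def go(x,y,z):
    s=env.observe(); q=R.from_quat(s['tool_rot']); t=np.array([*sup(x,y),z])
    tx=q.as_matrix()[:,0]; turn=-(np.degrees(YAW)+90-np.degrees(np.arctan2(tx[1],tx[0])))
    print('t',s['t'],'pos',s['tool_pos'],'F',s['contact_force'],'grip',s['grip_width'])
    print('target',t,'shift cm',np.round(q.inv().apply(t-s['tool_pos'])*100,2),'turn',round(turn,1))
E
python3 -c "
from h import *; go(-36,-31,.20)"
```

```text
t 0.1 pos [0.21956148 0.47649667 0.24974812] F [0.10701041 0.07515888 0.26963898] grip 1.0021422262521666
target [ 0.48720026 -0.23456142  0.2       ] shift cm [-54.06 -53.37   5.05] turn 62.6
```

```bash
python3 -m creep '-54.1 -53.4 0 62.6;-54.1 -53.4 0 62.6;-54.1 -53.4 0 62.6;-54.1 -53.4 0 62.6;-54.1 -53.4 0 62.6;-54.1 -53.4 0 62.6;-54.1 -53.4 0 62.6;-54.1 -53.4 0 62.6' 0; python3 -c "
from h import *; go(-36,-31,.20);print(env.observe()['joints'])"
```

```text
t: 0.77
tool_pos: [0.3371, 0.1629, 0.2503]
tool_rot: [0.658, 0.753, 0.0, 0.0]
contact_force: [2.1, 0.3, -0.4]
grip_width: -0.001
t 0.7667 pos [0.33705743 0.16292713 0.25026981] F [ 2.13457715  0.34979935 -0.35681066] grip -0.0014403771239889919
target [ 0.48720026 -0.23456142  0.2       ] shift cm [-41.39   9.59   5.03] turn 4.9
[ 4.50324192e-01 -2.13201841e-02 -3.14325156e-01  1.27770231e+00
 -7.80820142e-05  1.88767058e+00]
```

```bash
python3 -m creep '0 0 0 0;0 0 0 0;0 0 0 0'; python3 -c "
from h import *; go(-36,-31,.20)"
```

```text
t: 1.02
tool_pos: [0.3372, 0.1646, 0.2502]
tool_rot: [0.657, 0.754, -0.0, -0.0]
contact_force: [0.4, 1.1, -0.8]
grip_width: -0.002
t 1.0167 pos [0.33720987 0.16460279 0.25024741] F [ 0.37131035  1.0802987  -0.79596555] grip -0.002211572683699929
target [ 0.48720026 -0.23456142  0.2       ] shift cm [-41.6    9.35   5.02] turn 5.2
```

```bash
python3 -m creep '-41.6 9.4 5 5.2;-41.6 9.4 5 5.2;-41.6 9.4 5 5.2;-41.6 9.4 5 5.2;-41.6 9.4 5 5.2;-41.6 9.4 5 5.2;-41.6 9.4 5 5.2;-41.6 9.4 5 5.2'; python3 -m creep '0 0 0 0;0 0 0 0;0 0 0 0'; python3 -c "
from h import *; go(-36,-31,.20)"
```

```text
t: 1.68
tool_pos: [0.4553, -0.145, 0.2111]
tool_rot: [0.688, 0.726, 0.0, -0.0]
contact_force: [1.4, 1.1, 0.0]
grip_width: -0.001
t: 1.93
tool_pos: [0.4543, -0.1434, 0.211]
tool_rot: [0.689, 0.725, -0.0, -0.001]
contact_force: [0.0, -0.9, -0.4]
grip_width: 0.0
t 1.9333 pos [ 0.45434001 -0.14335251  0.21097918] F [ 0.0295148  -0.90498248 -0.37542495] grip 8.68900173454261e-05
target [ 0.48720026 -0.23456142  0.2       ] shift cm [-9.28  2.82  1.09] turn 0.2
```

```bash
python3 -m creep '-9.3 2.8 2 0.2;-9.3 2.8 4 0.2;-9.3 2.8 6 0.2;-9.3 2.8 6 0.2;-9.3 2.8 6 0.2;-9.3 2.8 6 0.2;-9.3 2.8 6 0.2'; python3 - <<'E'
from h import *
go(-36,-31,.10)
p,d,c=cap('wrist','w1.png')
W=world(d,c); h=cv2.cvtColor(p,cv2.COLOR_RGB2HSV)
def px(w):
    M=R.from_quat(c['attitude']).as_matrix(); q=c['mtx']@(M.T@(np.array(w)-c['position'])); return (q[:2]/q[2]).round()
s=env.observe()
for n,w in dict(tip=s['tool_pos']+[0,0,-.019],rock=[*sup(-36,-25),.071],press=[*sup(10,0),.062],lamp=[*sup(-36,33),.06]).items(): print(n,px(w))
o=(h[...,0]>8)&(h[...,0]<25)&(h[...,1]>150)&(W[...,2]>.05)&(W[...,2]<.075); print('orange',o.sum(),W[o].mean(0),'expect',sup(27,0))
E
```

```text
t: 2.52
tool_pos: [0.4871, -0.2348, 0.1529]
tool_rot: [0.69, 0.724, 0.0, 0.001]
contact_force: [0.4, -0.0, 0.5]
grip_width: 0.007
t 2.5167 pos [ 0.48714607 -0.23481758  0.15290098] F [ 0.39347966 -0.03816069  0.49946514] grip 0.006823137645413631
target [ 0.48720026 -0.23456142  0.1       ] shift cm [ 0.03 -0.    5.29] turn 0.0
tip [249. 251.]
rock [250. 201.]
press [317. 162.]
lamp [250. 113.]
orange 762 [ 0.54022571 -0.20006299  0.06187712] expect [ 0.54867003 -0.20062813]
```

View pics/w1.png

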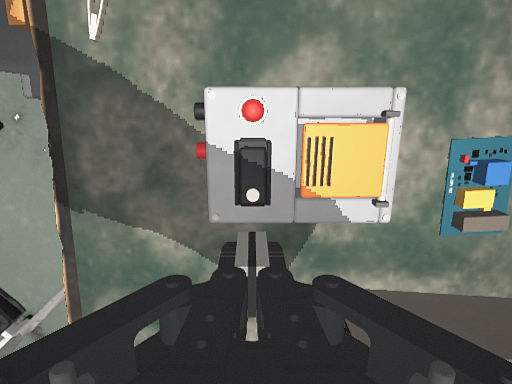

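The wrist view shows the red lamp at (253,110), the white dot at (253,195) and the hatch centre near (345,161). All are within about 3 px of prediction, and the fingers lie in line with the rocker. I'll descend and press.

```bash
python3 -m creep '0 0 2 0;0 0 4 0;0 0 5.2 0;0 0 5.5 0;0 0 5.8 0;0 0 5.8 0'; python3 -m creep '0 0 0.2 0;0 0 0.4 0;0 0 0.4 0;0 0 0.4 0';  python3 -m creep '0 0 0.2 0;0 0 0.3 0;0 0 0.3 0;0 0 0.3 0'
```

```text
t: 3.07
tool_pos: [0.487, -0.2361, 0.0942]
tool_rot: [0.691, 0.723, 0.0, 0.0]
contact_force: [-0.6, -0.5, 0.3]
grip_width: -0.001
t: 3.4
tool_pos: [0.4871, -0.2366, 0.0901]
tool_rot: [0.691, 0.723, 0.0, 0.001]
contact_force: [0.6, -0.7, 1.2]
grip_width: -0.005
t: 3.73
tool_pos: [0.4868, -0.2366, 0.0866]
tool_rot: [0.691, 0.723, -0.0, 0.0]
contact_force: [0.9, -1.6, 2.8]
grip_width: 0.002
```

Contact came where expected. I'll go on in small steps.

```bash
python3 -m creep '0 0 0.2 0;0 0 0.3 0;0 0 0.3 0'; python3 -m creep '0 0 0.2 0;0 0 0.2 0;0 0 0.2 0';  python3 -m creep '0 0 0.2 0;0 0 0.2 0;0 0 0.2 0'
```

```text
t: 3.98
tool_pos: [0.4866, -0.2366, 0.0833]
tool_rot: [0.691, 0.723, -0.0, 0.0]
contact_force: [0.8, -2.9, 1.5]
grip_width: 0.003
t: 4.23
tool_pos: [0.4867, -0.2366, 0.0816]
tool_rot: [0.691, 0.723, -0.0, 0.0]
contact_force: [-0.3, -3.9, 5.6]
grip_width: 0.002
t: 4.48
tool_pos: [0.4868, -0.2367, 0.081]
tool_rot: [0.691, 0.723, 0.0, 0.001]
contact_force: [-5.3, -1.1, 20.8]
grip_width: -0.003
```

A firm stop at 20 N means the rocker is down. I'll lift off and check it.

```bash
python3 -m creep '0 0 -3 0;0 0 -6 0;0 0 -6 0;0 0 -6 0;0 0 -6 0'; python3 - <<'E'
from h import *
go(4,0,.10)
p,d,c=cap('wrist'); cv2.imwrite('pics/w2.png',cv2.resize(p[60:260,180:430,::-1],None,fx=3,fy=3))
W=world(d,c); M=R.from_quat(c['attitude']).as_matrix()
def z(x,y,h):
    q=c['mtx']@(M.T@(np.array([*sup(x,y),h])-c['position'])); u,v=(q[:2]/q[2]).round().astype(int); return (u,v),W[v,u].round(4)
for y in (5,-2,-18,-25): print(y,z(-36,y,.066))
print('hatch',z(10,0,.062))
E
```

```text
t: 4.9
tool_pos: [0.486, -0.2359, 0.1387]
tool_rot: [0.691, 0.723, -0.0, -0.001]
contact_force: [-0.6, -0.2, -0.5]
grip_width: -0.0
t 4.9 pos [ 0.48596987 -0.23589762  0.13866236] F [-0.61362769 -0.17272089 -0.47647226] grip -0.0004625712033918884
target [ 0.52569556 -0.20171157  0.1       ] shift cm [3.23 4.13 3.86] turn -0.1
5 ((np.int64(252), np.int64(158)), array([ 0.4856, -0.1975,  0.0716]))
-2 ((np.int64(252), np.int64(169)), array([ 0.486 , -0.205 ,  0.0683]))
-18 ((np.int64(252), np.int64(193)), array([ 0.4867, -0.2215,  0.065 ]))
-25 ((np.int64(252), np.int64(204)), array([ 0.4871, -0.2297,  0.063 ]))
hatch ((np.int64(323), np.int64(165)), array([ 0.5312, -0.2013,  0.0636]))
```

View pics/w2.png

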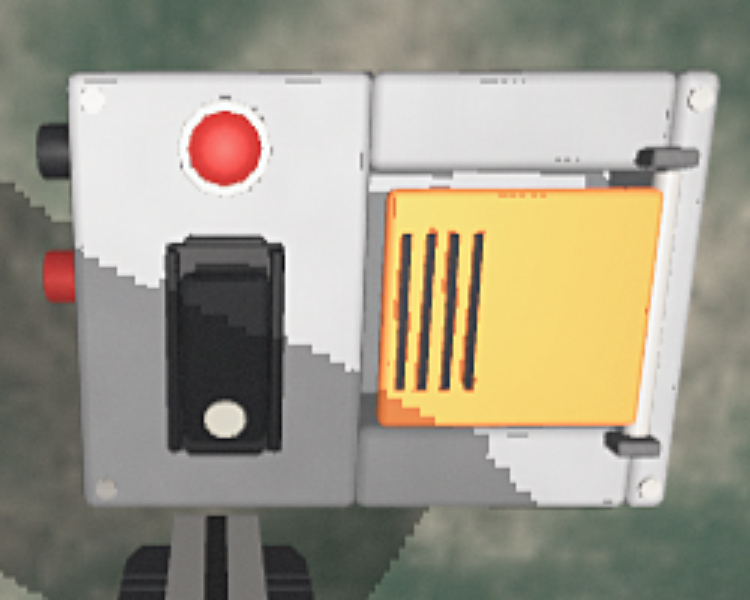

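The rocker is off: its dot end reads 63 mm and the other end 71.6 mm, matching about 0.5 rad of travel. The hatch is still shut at 62–63 mm. Now for the hatch press point.

```bash
python3 -m creep '3.2 4.3 0 0;3.2 4.3 0 0;3.2 4.3 2 0;3.2 4.3 4 0;3.2 4.3 4.5 0;3.2 4.3 4.5 0'; python3 -c "
from h import *; go(6,0,.081)"
```

```text
t: 5.45
tool_pos: [0.5264, -0.2017, 0.0921]
tool_rot: [0.691, 0.723, -0.001, -0.002]
contact_force: [0.3, -0.7, -0.0]
grip_width: -0.001
t 5.45 pos [ 0.52643223 -0.20166965  0.0920552 ] F [ 0.30532045 -0.68516708 -0.02853393] grip -0.0009859593142776664
target [ 0.52769334 -0.20161736  0.081     ] shift cm [-0.    0.13  1.1 ] turn -0.1
```

```bash
python3 -m creep '0 0.1 0.5 0;0 0.1 0.9 0;0 0.1 1.1 0;0 0.1 1.1 0'; python3 -m creep '0 0 0.2 0;0 0 0.2 0;0 0 0.2 0'; python3 -m creep '0 0 0.1 0;0 0 0.1 0;0 0 0.1 0'
```

```text
t: 5.78
tool_pos: [0.5291, -0.2026, 0.0835]
tool_rot: [0.691, 0.723, -0.0, 0.0]
contact_force: [0.0, -0.8, 0.2]
grip_width: 0.0
t: 6.03
tool_pos: [0.5292, -0.2026, 0.0818]
tool_rot: [0.691, 0.723, 0.0, 0.0]
contact_force: [0.1, -0.3, 0.5]
grip_width: 0.0
t: 6.28
tool_pos: [0.5292, -0.2026, 0.0807]
tool_rot: [0.691, 0.723, -0.0, 0.0]
contact_force: [-0.3, -0.9, 2.0]
grip_width: 0.004
```

```bash
python3 -m creep '0 0 0.1 0;0 0 0.2 0;0 0 0.2 0;0 0 0.2 0'; python3 -m creep '0 0 0.1 0;0 0 0.2 0;0 0 0.2 0';python3 -m creep '0 0 0.1 0;0 0 0.1 0;0 0 0.1 0'
```

```text
t: 6.62
tool_pos: [0.5291, -0.2025, 0.0785]
tool_rot: [0.691, 0.723, -0.0, -0.0]
contact_force: [-1.4, -0.7, 3.2]
grip_width: -0.0
t: 6.87
tool_pos: [0.5291, -0.2025, 0.0763]
tool_rot: [0.691, 0.723, -0.0, -0.0]
contact_force: [-1.3, -2.2, 2.6]
grip_width: -0.002
t: 7.12
tool_pos: [0.5291, -0.2025, 0.0755]
tool_rot: [0.691, 0.723, -0.0, -0.0]
contact_force: [-1.7, -0.5, 2.8]
grip_width: -0.0
```

```bash
python3 -m creep '0 0 0.1 0;0 0 0.1 0;0 0 0.1 0'
```

```text
t: 7.37
tool_pos: [0.5291, -0.2026, 0.0748]
tool_rot: [0.691, 0.723, -0.0, 0.0]
contact_force: [-3.8, -0.8, 5.7]
grip_width: 0.004
```

The hatch is at its stop. I'll withdraw up, then toward the front.

```bash
python3 -m creep '0 0 -4 0;0 -1 -8 0;0 -4 -12 0;0 -7 -15 0;0 -7 -15 0;0 -7 -15 0;0 -7 -15 0;0 -7 -15 0'; python3 - <<'E'
from h import *
p,d,c=cap('wrist','w3.png')
W=world(d,c); h=cv2.cvtColor(p,cv2.COLOR_RGB2HSV); o=(h[...,0]>8)&(h[...,0]<25)&(h[...,1]>150)&(W[...,1]<-.17)&(W[...,1]>-.235)&(W[...,2]>.05)
q=W[o]; print(o.sum(),'z',np.percentile(q[:,2],[2,50,98]),'x',np.percentile(q[:,0],[2,50,98]))
E
```

```text
t: 8.03
tool_pos: [0.4596, -0.2054, 0.2231]
tool_rot: [0.691, 0.723, -0.0, -0.001]
contact_force: [-0.5, 0.7, -0.1]
grip_width: -0.003
475 z [0.06605349 0.08858022 0.1103145 ] x [0.5505943  0.56745502 0.58123691]
```

View pics/w3.png

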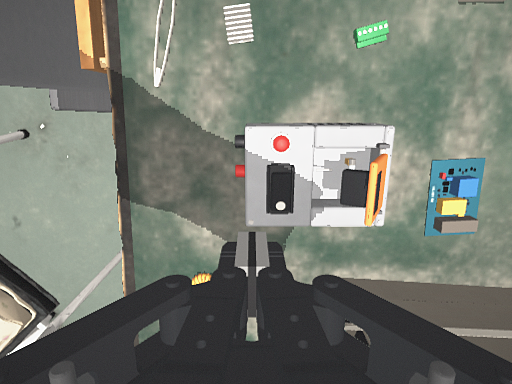

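The hatch, at about (375,188), stands fully open with its edge at 110 mm. The rocker is still off and the fingers are clear. I'll wait a moment, check once more and hand in.

```bash
python3 -m creep '0 0 0 0;0 0 0 0;0 0 0 0;0 0 0 0;0 0 0 0;0 0 0 0;0 0 0 0;0 0 0 0'; python3 - <<'E'
from h import *
p,d,c=cap('wrist')
W=world(d,c); h=cv2.cvtColor(p,cv2.COLOR_RGB2HSV); o=(h[...,0]>8)&(h[...,0]<25)&(h[...,1]>150)&(W[...,1]<-.17)&(W[...,1]>-.235)&(W[...,2]>.05)
q=W[o]; print(o.sum(),'z',np.percentile(q[:,2],[2,50,98]))
M=R.from_quat(c['attitude']).as_matrix()
for y in (5,-25):
    q=c['mtx']@(M.T@(np.array([*sup(-36,y),.066])-c['position'])); u,v=(q[:2]/q[2]).round().astype(int); print('rocker',y,W[v,u].round(4))
z=np.load('top.npz'); p2,d2,_=cap('top'); ch=(abs(p2.astype(int)-z['p']).max(2)>60); ch[:,:75]=0
n,l,s,ce=cv2.connectedComponentsWithStats(ch.astype(np.uint8)); print([(s[i,4],ce[i].round()) for i in range(1,n) if s[i,4]>15])
W2=world(d2,c:=eyes.get_calibration('top')); g=W2[200:255,165:212]; print('good max z',np.percentile(g[...,2],99.5))
print(order.hand_in())
E
```

```text
t: 8.75
tool_pos: [0.4592, -0.2056, 0.2246]
tool_rot: [0.691, 0.723, -0.0, 0.0]
contact_force: [-0.5, 0.6, 0.0]
grip_width: -0.004
479 z [0.06608295 0.08890288 0.11008297]
rocker 5 [ 0.4849 -0.1984  0.0688]
rocker -25 [ 0.4877 -0.2302  0.0622]Traceback (most recent call last):
  File "<stdin>", line 8, in <module>
    return format.read_array(
           ~~~~~~~~~~~~~~~~~^
        bytes,
        ^^^^^^
    ...<2 lines>...
        max_header_size=self.max_header_size
        ^^^^^^^^^^^^^^^^^^^^^^^^^^^^^^^^^^^^
    )
    ^
    data = _read_bytes(fp, read_size, "array data")
    r = fp.read(size - len(data))
    data = self._read1(n)
    self._update_crc(data)
    ~~~~~~~~~~~~~~~~^^^^^^
    raise BadZipFile("Bad CRC-32 for file %r" % self.name)
zipfile.BadZipFile: Bad CRC-32 for file 'p.npy'
```

The script failed before handing in, because it had overwritten the saved picture it was comparing against. The rocker and hatch readings before that were good. I'll compare with the first top PNG instead and hand in.

```bash
python3 - <<'E'
from h import *
p0=cv2.imread('pics/top0.png')[:,:,::-1].astype(int); p2,d2,c=cap('top','top1.png')
ch=(abs(p2-p0).max(2)>60).astype(np.uint8)
n,l,s,ce=cv2.connectedComponentsWithStats(ch); print([(int(s[i,4]),s[i,:4].tolist()) for i in range(1,n) if s[i,4]>15])
print('good max z',np.percentile(world(d2,c)[200:255,165:212,2],99))
print(order.hand_in())
E
```

```text
[(872, [263, 181, 28, 56]), (546, [293, 187, 40, 30]), (36, [325, 212, 9, 20]), (41, [338, 213, 9, 9]), (18, [324, 215, 5, 6]), (62, [297, 221, 10, 17]), (320, [310, 233, 27, 25]), (295, [251, 269, 61, 10]), (173, [228, 275, 16, 17]), (51, [100, 280, 13, 9]), (93, [0, 302, 9, 21]), (90, [235, 307, 15, 16]), (31, [251, 315, 8, 8]), (83, [30, 316, 10, 16]), (18, [0, 319, 2, 14]), (57, [163, 323, 9, 13]), (1402, [195, 324, 65, 60]), (153, [291, 334, 19, 50]), (2693, [68, 340, 109, 44]), (670, [202, 342, 43, 42]), (18, [232, 346, 6, 6])]
good max z 0.06819779391986053
the job is handed in; nothing more can be done
None
```

The red-lamp supply is switched off, its fuse hatch is standing open by itself, and I handed the job in at about 9 s of the 34 s allowed. The hand-in reports no verdict.

- **Rocker:** I pressed the white-dot end with closed fingers until it hit a hard stop at about 20 N. Right after lift-off the dot end measured 63 mm and the other end 71.6 mm, which means fully off. A last check gave 62 mm and 69 mm; the raised end reads 3 mm lower than before, but the rocker is still clearly tilted to off.
- **Hatch:** I pressed it once, about 6 mm down to its stop, then pulled up and toward the front. It sprang open with its edge at 110 mm and was unchanged 0.7 s later. The fingers were well clear and the contact force was within noise.
- **Green-lamp supply and small items:** The final top picture showed no changes around the green-lamp supply or the bystanders left of the red one. Changes elsewhere fit the arm, its shadow and the opened hatch. One of them covers the choke's place, so I could not confirm its position there, but the fingers never went near it.

My first final-check script crashed because it had overwritten its own reference picture. I repeated the check with the saved PNG before handing in.

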